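# Lay out a stripped water meter for inspection

### The job

The water meter has been taken apart; lay out its four parts for inspection. Put the register, the strainer, the union nut and the radio module each on the pad whose white outline has its shape and size, centred in the outline, standing upright as they do now, the module also turned so that it lies along its outline. Set the parts down gently, without dropping or tipping over any of them.

Things in the scene. Friction and masses are not known exactly. Their poses are not given: they have to be found in the camera images.
- register: The meter's register: a round grey drum 60 mm in diameter and 34 mm high, steel band near the top, white dial facing up. About 0.22 kg; which way it is turned does not matter. It can be gripped anywhere around its straight side. Its frame: origin at the centre of the underside, z up.
- strainer: Steel strainer: an upright cylinder 36 mm in diameter with small dark perforations, on a wider foot flange 44 mm in diameter and 6 mm thick; 46 mm high in all. About 0.09 kg; its turn does not matter. Grip the 36 mm barrel above the flange. Its frame: origin at the centre of the underside, z up.
- nut: Brass hexagonal union nut, lying flat: 48 mm across flats, 55 mm across corners, 26 mm high, open through the middle (32 mm hole). About 0.22 kg. Its x axis is square to one pair of flats; the other two pairs lie 60 degrees either side. Its turn on the pad does not matter. Its frame: origin at the centre of the underside, z up.
- module: Radio module: a white plastic box 80 x 44 x 28 mm (x by y by z) lying flat, dark window and small green lamp on top. About 0.15 kg. x is its long direction; either way round along the outline is right. Its frame: origin at the centre of the underside, z up.
- pad_register: Flat slate-grey (bluish) pad, 100 x 84 x 3 mm (x by y by z), fixed, a 3 mm wide white flat outline about its centre: a large circle, 68 mm in diameter, for the register. Origin at the centre of the underside, on the desk: parts rest 3 mm above it. The eight things and pads lie apart in random places, centres 0.44 to 0.72 m from the robot's base and at least 130 mm from each other.
- pad_strainer: Flat slate-grey (bluish) pad, 100 x 84 x 3 mm (x by y by z), fixed, a 3 mm wide white flat outline about its centre: a small circle, 52 mm in diameter, for the strainer's foot. Origin at the centre of the underside, on the desk: parts rest 3 mm above it. Three hand tools and two flat rings lie among them, at most 40 mm high, with no part in the task.
- pad_nut: Flat slate-grey (bluish) pad, 100 x 84 x 3 mm (x by y by z), fixed, a 3 mm wide white flat outline about its centre: a hexagon, 56 mm across flats, for the nut. Origin at the centre of the underside, on the desk: parts rest 3 mm above it. Everything on the desk taller than 50 mm stands beyond x = 0.8 or beyond y = 0.55 either way, at most 0.25 m high.
- pad_module: Flat slate-grey (bluish) pad, 100 x 84 x 3 mm (x by y by z), fixed, a 3 mm wide white flat outline about its centre: a rectangle, 88 x 52 mm, its long side along the pad's x, for the module. Origin at the centre of the underside, on the desk: parts rest 3 mm above it.

How it is judged (in metres and radians):
At the end, for the whole second after the job is handed in: Each of the four parts stands on its own pad, its centre within 12 mm of the pad's centre, resting on the pad (underside less than 7 mm above the desk), upright within 0.12 rad and at rest; the module's long direction within 0.25 rad of its outline's, either way round (horizontal distance between register and pad_register below 0.012 m and z of register in the frame of pad_register between 0 and 0.007 m and angle between each of register, strainer, nut, module's own z axis and vertical below 0.12 rad and linear speed of each of register, strainer, nut, module below 0.02 m/s and horizontal distance between strainer and pad_strainer below 0.012 m and z of strainer in the frame of pad_strainer between 0 and 0.007 m and horizontal distance between nut and pad_nut below 0.012 m and z of nut in the frame of pad_nut between 0 and 0.007 m and horizontal distance between module and pad_module below 0.012 m and z of module in the frame of pad_module between 0 and 0.007 m and angle between the x axis of module and the x axis of pad_module, either way round below 0.25 rad); the robot touches nothing.
It fails at once if a part is dropped or thrown: it moves faster than 0.7 m/s with no finger on it (a free fall of about 25 mm) ((linear speed of register above 0.7 m/s and contact force between the fingers and register below 0.05 N) or (linear speed of strainer above 0.7 m/s and contact force between the fingers and strainer below 0.05 N) or (linear speed of nut above 0.7 m/s and contact force between the fingers and nut below 0.05 N) or (linear speed of module above 0.7 m/s and contact force between the fingers and module below 0.05 N)).
It fails at once if a part is tipped over by more than 1 rad (angle between any of register, strainer, nut, module's own z axis and vertical above 1 rad).
It also fails if it takes over 109 s, if anything falls off the work surface, if the arm or the gripper's body presses on something with over 40 N, if the wrist force passes 120 N, or if a joint passes its speed limit or range.

### The arm

A 6-joint arm with a two-finger parallel gripper is mounted at the origin on the work surface. World frame = base frame: x ahead of the robot, y to its left, z up, the work surface at z = 0. Lengths are in m, angles in degrees, forces in N, time in s.
With the tool pointing down it reaches from about 0.4 to 0.925 m from the base axis. Payload 3.4 kg.
Tool frame: the origin (TCP) lies midway between the tips of the shut fingers; the grasp point (between the pads) lies 19 mm behind it; z points along the fingers, y is the line along which they close (so a half turn about z gives the same grasp; the last joint's range is limited). The gripper opens to 85 mm and grips with 20 to 120 N. Pads are 22 mm wide; open, the fingers measure 114 mm over their backs; the gripper's body (76 mm by 85 mm) begins 54 mm behind the grasp point. The pads swing forward as they close: fully open they stand 13 mm farther back than shut.
Start: joints at [65.69, 17.578, 86.31, -0, 76.112, -4.211], TCP at [0.198, 0.54, 0.231] pointing down, gripper open.
Joint ranges: [-179.03, 179.03], [-60, 130.46], [8.19, 133.38], [-81.62, 261.62], [5.75, 156.47], [-153.77, 153.77]. Speed limits (degrees/s): [147.25, 147.25, 180, 180, 180, 180].

### API

Orientations are given as [roll, pitch, yaw] about the fixed x, y, z axes, in that order (R = Rz(yaw) Ry(pitch) Rx(roll)).
In Python, from workcell import arm, imaging gives the robot as it stands.
- The arm moves only by the tool play_rows, never from a script. Its arguments are lists of equal length, an entry for each row: "grip": the gripper's target within -1 to 1 (shut at 1, half-way at 0, fully open at -1); "dp": the shift along the tool's x, y, z as a fraction of full scale, a list of three; "spin": the turn about the tool's z as a fraction of full scale. In form: {"grip": [grip, ...], "dp": [[tx, ty, tz], ...], "spin": [spin, ...]}. A call has 1 to 20 rows; each row is the pose to reach, as a shift and turn from the pose commanded when the call began, along the tool's axes at that moment, turning the shorter way round; what a row does not reach only later rows make up. Full scale, the value 1, is 10 cm for a shift and pi rad for a turn. A row lasts 1/8 s, in which the tool goes at most 62.5 mm and 10.7 degrees, less where a joint would pass 70% of its speed; a pose out of reach is approached as far as the arm can. A call with a number of a shift or a turn outside -1 to 1 is refused whole. A call with a gripper value outside its range is refused whole. The fingers move at their own pace and stop on an object; the grip force is fixed at half the most. Time passes only in rows, so rows that repeat a pose let the fingers close. It gives the time, the measured TCP pose, the force, the opening and the grip force at its end, in the units of the state.
- arm.get_obs(): the state, without advancing time (a new reading comes with each control period).
- imaging.grab_frame(name): name is "side" or "top" or "wrist"; returns the picture (480x640x3 uint8, red, green, blue); there is no depth.
- imaging.camera_params(name): a dict with "camera_matrix" (3x3 intrinsics, pixels), "R" (3x3) and "t" (3): a world point X has camera coordinates R X + t; the wrist camera has in their place "mount" (4x4, takes a point from camera to tool coordinates, whose origin is the TCP and whose axes are the flange's). Camera axes: x right, y down, z forward; pixel columns grow to the right and rows downward; lengths in m; the calibration is good to about 2 mm. A picture is of the moment at which its call begins: read the wrist's pose just before it. camera_params takes no time and is no camera call.
- arm.finish_job(): hands the job in; it is judged then, once.
Trained networks look in the newest picture that a camera, given by its name, has taken for a name from the list of things; names that differ only in an ending like _2 or _b are one class to them, and where a whole thing is asked for, a point or a joint stands for the part that bears it (a point fixed in the world has none). Each returns a list of dicts, best first, with "p" (0 to 1); they miss things now and then, are a little off and sometimes report something else, mostly with a low value. They report only what shows in the picture. A call takes as long as a camera call.
- imaging.search_frame(camera, target): "at" ([column, row] in pixels, amid what is visible of it).
- imaging.trace(camera, target): "pixels" (480x640 bool, what is visible of it) and "at" ([column, row] in pixels, amid what is visible of it).
- imaging.mark_of(camera, target): "at" ([column, row] in pixels: a listed point, or the origin of a listed thing).
The state is a dict: "time": time; "joints": joint angles; "qvel": joint speeds; "joint_efforts": joint torques, N m; "tool_pos": TCP position; "tcp_rot": TCP orientation; "wrist_force": force on the tool from outside, world axes, zero at the start; "ft_torque": the same for the moment, N m; "opening": opening from 0.0 (shut) to 1.0 (fully open); "grasp_force": force on a finger pad.
Only numpy, scipy, OpenCV 4.12 (cv2) and the standard library are available. Lean on these libraries where they do the work, as an engineer would, in place of code of your own. Each camera call takes 0.05 s, during which the arm holds its last target. There are 200 camera calls.

## Working session

There is one attempt and no reset: what is moved stays moved. The work goes in short steps, Python scripts to look and compute and a tool call to move; the robot and the scene stay as the last step left them, time stands still between calls to the robot, and variables do not carry over. Pictures are saved under pics/ and viewed, at most 16 in all, crops included, and the job is handed in when it is done.

Besides the shell and the picture viewer there is one more tool, called after "Request:" by a JSON object that holds its "name" and its "arguments", one argument or row to a line. play_rows: Moves the arm, as the interface text tells. Its arguments: {"type":"object","properties":{"grip":{"type":"array"},"dp":{"type":"array"},"spin":{"type":"array"}},"required":["grip","dp","spin"]}

```bash
mkdir -p pics; ls
cat > h.py <<'E'
import numpy as np, cv2
from workcell import arm, imaging
from scipy.spatial.transform import Rotation as Ro
P=['register','strainer','nut','module']; H=dict(register=.034,strainer=.046,nut=.026,module=.028)
def cam(name,o=None):
    c=imaging.camera_params(name);K=np.array(c['camera_matrix'])
    if 'R' in c: R=np.array(c['R']);t=np.array(c['t'])
    else:
        o=o or arm.get_obs();T=np.eye(4);T[:3,:3]=Ro.from_euler('xyz',o['tcp_rot'],degrees=True).as_matrix();T[:3,3]=o['tool_pos']
        W=np.linalg.inv(T@np.array(c['mount']));R=W[:3,:3];t=W[:3,3]
    return K,R,t
def ray(C,uv,z):
    K,R,t=C;d=R.T@np.linalg.inv(K)@np.array([uv[0],uv[1],1.]);o=-R.T@t
    return (o+d*(z-o[2])/d[2])[:2]
def save(im,n): cv2.imwrite('pics/'+n,im[:,:,::-1])
E
python3 - <<'E'
from h import *
o=arm.get_obs();print({k:np.round(v,3).tolist() for k,v in o.items()})
for n in ['top','side']:
    save(imaging.grab_frame(n),n+'0.png');C=cam(n);print(n,-C[1].T@C[2])
    for p in P+['pad_'+q for q in P]:
        for r in imaging.mark_of(n,p)[:2]:
            print(n,p,np.round(r['at']),round(r['p'],2),ray(C,r['at'],0).round(3))
E
```

```text
pics
{'time': 0.0, 'joints': [65.69, 17.622, 86.382, 0.0, 76.11, -4.211], 'qvel': [-0.028, 0.007, -0.105, -0.022, 0.106, -0.038], 'joint_efforts': [0.001, -45.756, -25.191, -0.0, 0.013, 0.0], 'tool_pos': [0.197, 0.539, 0.23], 'tcp_rot': [-179.886, -0.009, 159.901], 'wrist_force': [0.166, -0.667, -0.88], 'ft_torque': [-0.056, -0.011, 0.003], 'grasp_force': 0.0, 'opening': 0.997}
top [ 0.45710289 -0.01888094  1.12428558]
top register [432. 316.] 0.71 [ 0.406 -0.255]
top register [373. 188.] 0.37 [ 0.67  -0.136]
top strainer [124. 245.] 0.68 [0.55  0.377]
top strainer [249. 187.] 0.27 [0.671 0.121]
top nut [249. 189.] 0.69 [0.667 0.12 ]
top module [270. 273.] 0.81 [0.492 0.076]
top pad_strainer [373. 186.] 0.92 [ 0.674 -0.137]
top pad_nut [496. 242.] 0.61 [ 0.556 -0.39 ]
top pad_nut [246. 190.] 0.44 [0.665 0.127]
top pad_module [184. 312.] 0.88 [0.412 0.252]
side [ 0.24601487 -0.7611395   0.76576587]
side register [306. 361.] 0.94 [ 0.41  -0.261]
side strainer [270. 152.] 0.84 [0.553 0.374]
side nut [352. 196.] 0.75 [0.673 0.123]
side module [285. 227.] 0.79 [0.49  0.079]
side pad_register [310. 286.] 0.89 [ 0.479 -0.102]
side pad_strainer [410. 268.] 0.97 [ 0.681 -0.136]
side pad_nut [419. 393.] 0.83 [ 0.558 -0.389]
side pad_nut [303. 363.] 0.21 [ 0.404 -0.264]
side pad_module [223. 194.] 0.78 [0.395 0.249]
```

View pics/top0.png

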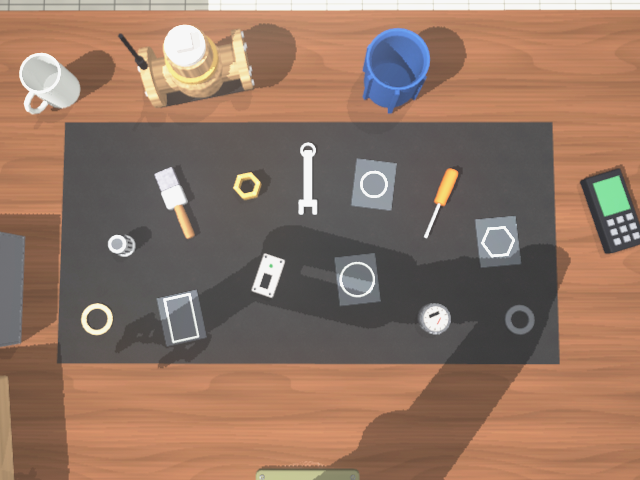

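View pics/side0.png

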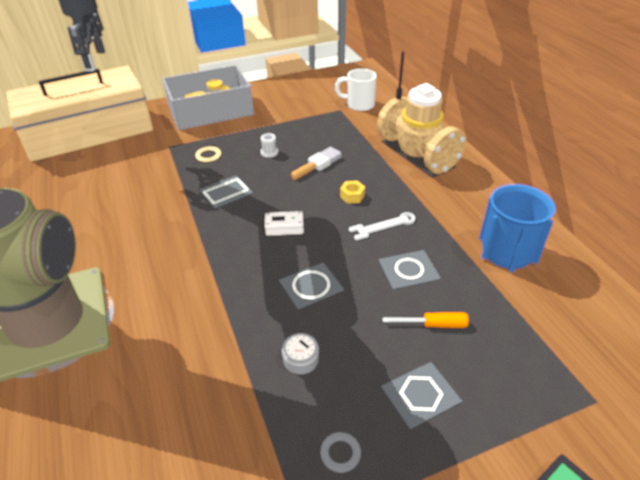

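The top view shows every part and pad: strainer (121,245), nut (247,186), module (268,275), register (434,319). The pads are the circle at (374,184), hexagon (497,241), large circle (357,279) and rectangle (182,317). The side view agrees. Next I measure the outlines and part masks more closely.

Run:
```python
from h import *
im=imaging.grab_frame('top');C=cam('top');cc=-C[1].T@C[2]
print(np.round(imaging.camera_params('wrist')['mount'],3).tolist(), np.round(imaging.camera_params('wrist')['camera_matrix']).tolist())
g=im.min(2).astype(int)
for p,(u,v) in dict(register=(357,279),strainer=(374,184),nut=(497,241),module=(182,317)).items():
    m=np.zeros_like(g,np.uint8);w=im[v-32:v+33,u-32:u+33].min(2)
    s=w>150 if p!='register' else w>150
    m[v-32:v+33,u-32:u+33]=s
    k,l,st,_=cv2.connectedComponentsWithStats(m); i=1+np.argmax(st[1:,4]); pts=np.argwhere(l==i)[:,::-1]
    q=np.array([ray(C,x,.003) for x in pts],np.float32)
    h=cv2.convexHull((q*1000).astype(np.float32)); r=cv2.minAreaRect(h); c,rad=cv2.minEnclosingCircle(h)
    print('pad',p,len(pts),np.round(r,1) if 0 else r,'circ',np.round(c,1),round(rad,1))
for p in P:
    for r in imaging.trace('top',p)[:1]:
        pts=np.argwhere(r['pixels'])[:,::-1]
        q=np.array([ray(C,x,H[p]*.5) for x in pts],np.float32);h=cv2.convexHull((q*1000).astype(np.float32))
        print(p,round(r['p'],2),len(pts),'rect',cv2.minAreaRect(h),'circ',cv2.minEnclosingCircle(h),'mean',q.mean(0).round(3))
```

```text
[[-0.001, -0.95, -0.313, 0.08], [1.0, -0.001, 0.0, 0.0], [-0.001, -0.313, 0.95, -0.143], [0.0, 0.0, 0.0, 1.0]] [[401.0, 0.0, 315.0], [0.0, 401.0, 235.0], [0.0, 0.0, 1.0]]
pad register 372 ((479.3616638183594, -102.14335632324219), (72.05005645751953, 73.35714721679688), 26.605905532836914) circ [ 479.4 -100. ] 39.2
pad strainer 566 ((662.6062622070312, -131.24273681640625), (84.4800796508789, 73.17120361328125), 6.587480068206787) circ [ 660.4 -140.8] 45.8
pad nut 326 ((557.7344360351562, -390.7594299316406), (62.588260650634766, 70.65127563476562), 5.259213447570801) circ [ 558.1 -391. ] 35.6
pad module 397 ((401.1993408203125, 256.7018127441406), (94.0149917602539, 58.32604217529297), 12.496216773986816) circ [401.4 257.3] 53.7
register 0.77 860 rect ((401.78118896484375, -258.0745849609375), (68.29875183105469, 60.09066390991211), 89.31309509277344) circ ((403.1715087890625, -258.17425537109375), 35.169097900390625) mean [ 0.403 -0.258]
strainer 0.89 457 rect ((547.7781982421875, 373.3628234863281), (40.554969787597656, 52.869754791259766), 0.05307793244719505) circ ((549.9447021484375, 373.5281677246094), 26.93071746826172) mean [0.549 0.373]
nut 0.91 420 rect ((671.9815673828125, 121.55464935302734), (58.386295318603516, 49.568077087402344), 48.83833694458008) circ ((671.0333862304688, 122.47862243652344), 29.39910888671875) mean [0.672 0.123]
module 0.82 893 rect ((488.9161071777344, 77.74606323242188), (46.849876403808594, 81.9013900756836), 71.84761810302734) circ ((488.33990478515625, 77.79012298583984), 43.71640396118164) mean [0.488 0.078]
```

Request:
{"name": "play_rows", "arguments": {
  "grip": [-1, -1, -1, -1],
  "dp": [
    [-0.25, -0.02, 0.07],
    [-0.5, -0.04, 0.14],
    [-0.75, -0.07, 0.2],
    [-0.97, -0.09, 0.27]
  ],
  "spin": [0, 0, 0, 0]
}}

```text
time: 1.65
tool_pos: [0.2864, 0.4978, 0.2042]
tcp_rot: [180.0, 0.0, 159.9]
wrist_force: [0.5, 0.5, 0.4]
opening: 1.003
grasp_force: 0.0
```

Request:
{"name": "play_rows", "arguments": {
  "grip": [-1, -1, -1, -1],
  "dp": [
    [-0.25, -0.02, 0.07],
    [-0.5, -0.04, 0.14],
    [-0.75, -0.07, 0.2],
    [-0.97, -0.09, 0.27]
  ],
  "spin": [0, 0, 0, 0]
}}

```text
time: 2.15
tool_pos: [0.3746, 0.4561, 0.1771]
tcp_rot: [180.0, 0.0, 159.9]
wrist_force: [0.6, 0.6, 0.5]
opening: 0.998
grasp_force: 0.0
```

Request:
{"name": "play_rows", "arguments": {
  "grip": [-1, -1, -1, -1],
  "dp": [
    [-0.25, -0.02, 0.07],
    [-0.5, -0.04, 0.14],
    [-0.75, -0.07, 0.2],
    [-0.97, -0.09, 0.27]
  ],
  "spin": [0, 0, 0, 0]
}}

```text
time: 2.65
tool_pos: [0.4628, 0.4142, 0.15]
tcp_rot: [180.0, 0.0, 159.9]
wrist_force: [0.9, 0.1, -0.4]
opening: 0.998
grasp_force: 0.0
```

Request:
{"name": "play_rows", "arguments": {
  "grip": [-1, -1, -1, -1, -1, -1],
  "dp": [
    [-0.25, -0.02, 0.07],
    [-0.5, -0.04, 0.14],
    [-0.75, -0.07, 0.2],
    [-0.97, -0.09, 0.27],
    [-0.97, -0.09, 0.27],
    [-0.97, -0.09, 0.27]
  ],
  "spin": [0, 0, 0, 0, 0, 0]
}}

```text
time: 3.4
tool_pos: [0.5492, 0.3728, 0.1232]
tcp_rot: [-180.0, -0.1, 159.9]
wrist_force: [-0.6, -0.9, -0.1]
opening: 0.996
grasp_force: 0.0
```

```bash
cat >> h.py <<'E'
def look(name,z,fn=None):
    """wrist look: positions of the thing by mark_of (its origin height z0) and by trace (mean / hull at z)"""
    o=arm.get_obs();C=cam('wrist',o);im=imaging.grab_frame('wrist')
    if fn: save(im,fn)
    print('t',round(o['time'],1),'tcp',np.round(o['tool_pos'],4),np.round(o['tcp_rot'],1),'open',round(o['opening'],2),'F',np.round(o['wrist_force'],1),round(o['grasp_force'],1))
    z0=.003 if name.startswith('pad') else 0
    for r in imaging.mark_of('wrist',name)[:2]: print(name,'mark',np.round(r['at']),round(r['p'],2),ray(C,r['at'],z0).round(4))
    for r in imaging.trace('wrist',name)[:1]:
        pts=np.argwhere(r['pixels'])[:,::-1];q=np.array([ray(C,x,z) for x in pts],np.float32)*1000
        h=cv2.convexHull(q);R=cv2.minAreaRect(h);print(' trace',round(r['p'],2),'rect',np.round(R[0],1),np.round(R[1],1),round(R[2],1),'mean',q.mean(0).round(1))
    return im,C,o
def to(x,y,z,yaw=None,o=None):
    o=o or arm.get_obs();a=np.radians(o['tcp_rot'][2]);d=np.array([x,y,z])-o['tool_pos']
    t=[np.cos(a)*d[0]+np.sin(a)*d[1],np.sin(a)*d[0]-np.cos(a)*d[1],-d[2]]
    s=0 if yaw is None else -((yaw-o['tcp_rot'][2]+90)%180-90)/180
    print('to',(x,y,z,yaw),'dp',np.round(np.array(t)*10,3),'spin',round(s,3))
E
python3 -c "
from h import *
look('strainer',.023,'w1.png');to(.549,.373,.03)"
```

```text
t 3.4 tcp [0.5492 0.3728 0.1232] [-1.800e+02 -1.000e-01  1.599e+02] open 1.0 F [-0.6 -0.9 -0.1] 0.0
strainer mark [320. 226.] 0.64 [0.5519 0.3756]
 trace 0.86 rect [552.  377.3] [40.2 53.2] 71.6 mean [551.2 377.6]
to (0.549, 0.373, 0.03, None) dp [-0.002 -0.003  0.937] spin 0
```

View pics/w1.png

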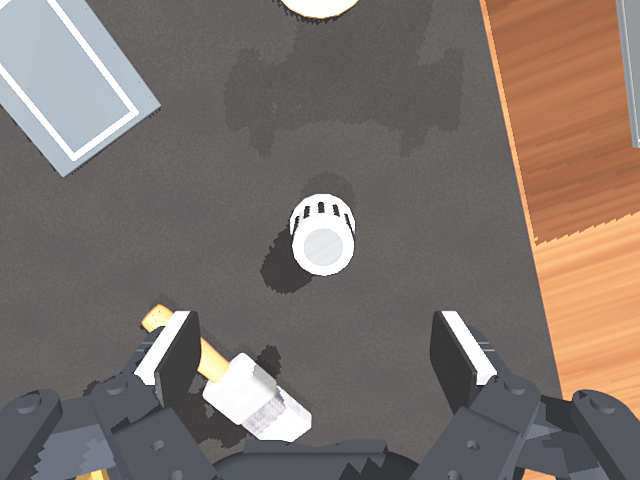

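The strainer sits midway between the fingers at (322,235), with the brush well clear. I go down and grip.

Request:
{"name": "play_rows", "arguments": {
  "grip": [-1, -1, -1, -1],
  "dp": [
    [-0.01, 0.04, 0.25],
    [-0.01, 0.04, 0.5],
    [-0.01, 0.04, 0.75],
    [-0.01, 0.04, 0.95]
  ],
  "spin": [0, 0, 0, 0]
}}

```text
time: 4.05
tool_pos: [0.551, 0.3768, 0.0278]
tcp_rot: [-180.0, -0.0, 160.0]
wrist_force: [-0.5, -0.0, -0.3]
opening: 0.996
grasp_force: 0.0
```

Request:
{"name": "play_rows", "arguments": {
  "grip": [-1, -1, 1, 1, 1, 1, 1, 1],
  "dp": [
    [0, 0, 0.1],
    [0, 0, 0.18],
    [0, 0, 0.18],
    [0, 0, 0.18],
    [0, 0, 0.18],
    [0, 0, 0.18],
    [0, 0, 0.18],
    [0, 0, 0.18]
  ],
  "spin": [0, 0, 0, 0, 0, 0, 0, 0]
}}

```text
time: 5.05
tool_pos: [0.5527, 0.3766, 0.0114]
tcp_rot: [179.9, 0.1, 159.9]
wrist_force: [1.2, 0.2, 5.8]
opening: 0.395
grasp_force: 59.7
```

Request:
{"name": "play_rows", "arguments": {
  "grip": [1, 1, 1, 1],
  "dp": [
    [0, 0, -0.2],
    [0, 0, -0.5],
    [0, 0, -0.8],
    [0, 0, -1]
  ],
  "spin": [0, 0, 0, 0]
}}

```text
time: 5.55
tool_pos: [0.5521, 0.3763, 0.1114]
tcp_rot: [180.0, 0.0, 159.9]
wrist_force: [0.2, 0.2, -1.3]
opening: 0.391
grasp_force: 59.7
```

```bash
python3 -c "
from h import *
im,C,o=look('strainer',.1);save(im,'w2.png');to(.677,-.137,.12)"
```

```text
t 5.5 tcp [0.5521 0.3763 0.1114] [180.    0.  159.9] open 0.39 F [ 0.2  0.2 -1.3] 59.7
strainer mark [311. 292.] 0.59 [0.5947 0.3583]
to (0.677, -0.137, 0.12, None) dp [-2.935 -4.395 -0.089] spin 0
```

View pics/w2.png

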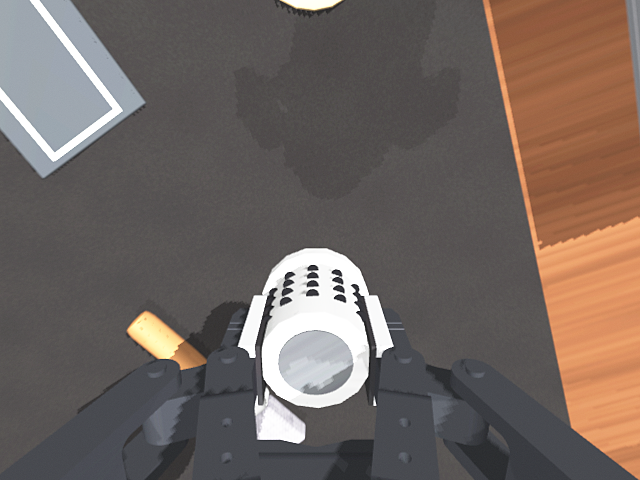

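The strainer is held squarely, its top at (316,362) and close to the tool axis. I carry it to its pad, a little higher so that the camera sees past it.

Request:
{"name": "play_rows", "arguments": {
  "grip": [1, 1, 1, 1],
  "dp": [
    [-0.15, -0.22, -0.02],
    [-0.3, -0.44, -0.05],
    [-0.45, -0.66, -0.08],
    [-0.59, -0.88, -0.1]
  ],
  "spin": [0, 0, 0, 0]
}}

```text
time: 6.2
tool_pos: [0.5762, 0.2721, 0.1184]
tcp_rot: [-179.9, -0.1, 159.9]
wrist_force: [0.0, -0.0, -0.6]
opening: 0.395
grasp_force: 59.7
```

Request:
{"name": "play_rows", "arguments": {
  "grip": [1, 1, 1, 1],
  "dp": [
    [-0.15, -0.22, -0.02],
    [-0.3, -0.44, -0.05],
    [-0.45, -0.66, -0.08],
    [-0.59, -0.88, -0.1]
  ],
  "spin": [0, 0, 0, 0]
}}

```text
time: 6.7
tool_pos: [0.6013, 0.1693, 0.1284]
tcp_rot: [-179.9, -0.2, 159.9]
wrist_force: [0.6, -0.3, -0.4]
opening: 0.397
grasp_force: 59.7
```

Request:
{"name": "play_rows", "arguments": {
  "grip": [1, 1, 1, 1],
  "dp": [
    [-0.15, -0.22, -0.02],
    [-0.3, -0.44, -0.05],
    [-0.45, -0.66, -0.08],
    [-0.59, -0.88, -0.1]
  ],
  "spin": [0, 0, 0, 0]
}}

```text
time: 7.2
tool_pos: [0.6265, 0.0666, 0.1384]
tcp_rot: [-179.9, -0.2, 159.9]
wrist_force: [0.9, -0.1, -0.4]
opening: 0.39
grasp_force: 59.7
```

Request:
{"name": "play_rows", "arguments": {
  "grip": [1, 1, 1, 1],
  "dp": [
    [-0.15, -0.22, -0.02],
    [-0.3, -0.44, -0.05],
    [-0.45, -0.66, -0.08],
    [-0.59, -0.88, -0.1]
  ],
  "spin": [0, 0, 0, 0]
}}

```text
time: 7.7
tool_pos: [0.6517, -0.0362, 0.1483]
tcp_rot: [-180.0, -0.2, 159.9]
wrist_force: [0.0, -1.2, -0.3]
opening: 0.394
grasp_force: 59.7
```

Request:
{"name": "play_rows", "arguments": {
  "grip": [1, 1, 1, 1, 1, 1],
  "dp": [
    [-0.15, -0.22, -0.02],
    [-0.3, -0.44, -0.05],
    [-0.45, -0.66, -0.08],
    [-0.58, -0.88, -0.1],
    [-0.58, -0.88, -0.1],
    [-0.58, -0.88, -0.1]
  ],
  "spin": [0, 0, 0, 0, 0, 0]
}}

```text
time: 8.45
tool_pos: [0.6765, -0.1378, 0.1601]
tcp_rot: [180.0, -0.1, 159.9]
wrist_force: [0.2, -0.0, -0.5]
opening: 0.393
grasp_force: 59.8
```

```bash
python3 -c "
from h import *
im,C,o=look('pad_strainer',.003);save(im,'w3.png');to(.677,-.137,.015)"
```

```text
t 8.4 tcp [ 0.6765 -0.1378  0.1601] [ 1.800e+02 -1.000e-01  1.599e+02] open 0.39 F [ 0.2 -0.  -0.5] 59.8
pad_strainer mark [317. 212.] 0.55 [ 0.6776 -0.1364]
 trace 0.84 rect [ 679.1 -136.4] [ 85.2 101.3] 83.1 mean [ 671.  -132.7]
to (0.677, -0.137, 0.015, None) dp [-5.000e-03  1.000e-03  1.452e+00] spin 0
```

View pics/w3.png

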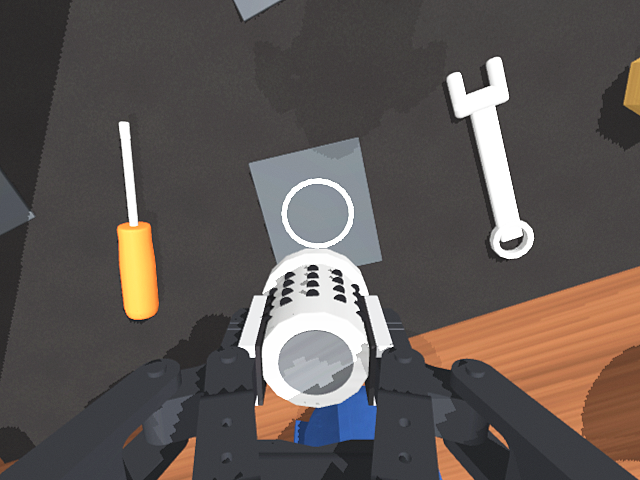

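The outline is at (318,213), right where I am heading. I lower the strainer, release it and rise.

Request:
{"name": "play_rows", "arguments": {
  "grip": [1, 1, 1, 1],
  "dp": [
    [-0.01, 0.02, 0.25],
    [-0.01, 0.02, 0.5],
    [-0.01, 0.02, 0.75],
    [-0.01, 0.02, 1]
  ],
  "spin": [0, 0, 0, 0]
}}

```text
time: 9.1
tool_pos: [0.6784, -0.1354, 0.0598]
tcp_rot: [180.0, 0.0, 160.0]
wrist_force: [-0.0, 0.2, -0.5]
opening: 0.398
grasp_force: 59.8
```

Request:
{"name": "play_rows", "arguments": {
  "grip": [1, 1, 1, 1, 1, 1, -1, -1, -1, -1, -1],
  "dp": [
    [0, 0, 0.15],
    [0, 0, 0.28],
    [0, 0, 0.38],
    [0, 0, 0.43],
    [0, 0, 0.45],
    [0, 0, 0.45],
    [0, 0, 0.45],
    [0, 0, 0.45],
    [0, 0, 0.45],
    [0, 0, 0.45],
    [0, 0, 0.45]
  ],
  "spin": [0, 0, 0, 0, 0, 0, 0, 0, 0, 0, 0]
}}

```text
time: 10.48
tool_pos: [0.6785, -0.1365, 0.0154]
tcp_rot: [-180.0, 0.0, 159.9]
wrist_force: [-0.3, -0.3, -0.5]
opening: 1.002
grasp_force: 0.0
```

Request:
{"name": "play_rows", "arguments": {
  "grip": [-1, -1, -1, -1],
  "dp": [
    [0, 0, -0.2],
    [0, 0, -0.45],
    [0, 0, -0.7],
    [0, 0, -1]
  ],
  "spin": [0, 0, 0, 0]
}}

```text
time: 10.98
tool_pos: [0.6785, -0.1365, 0.1173]
tcp_rot: [180.0, 0.0, 159.9]
wrist_force: [-0.8, 0.6, -0.6]
opening: 1.004
grasp_force: 0.0
```

```bash
python3 -c "
from h import *
im,C,o=look('strainer',.025,'w4.png');to(.403,-.258,.12)"
```

```text
t 11.0 tcp [ 0.6785 -0.1365  0.1173] [180.    0.  159.9] open 1.0 F [-0.8  0.6 -0.6] 0.0
strainer mark [312. 225.] 0.57 [ 0.677  -0.1375]
 trace 0.65 rect [ 678.  -135.6] [40.5 52.9] 69.9 mean [ 677.8 -135.5]
to (0.403, -0.258, 0.12, None) dp [ 2.19 -2.09 -0.01] spin 0
```

Request:
{"name": "play_rows", "arguments": {
  "grip": [-1, -1, -1, -1],
  "dp": [
    [0.18, -0.18, 0],
    [0.36, -0.35, 0],
    [0.55, -0.52, 0],
    [0.73, -0.7, 0]
  ],
  "spin": [0, 0, 0, 0]
}}

```text
time: 11.62
tool_pos: [0.5843, -0.177, 0.1145]
tcp_rot: [180.0, -0.1, 159.9]
wrist_force: [-0.2, 0.3, -0.0]
opening: 1.001
grasp_force: 0.0
```

Request:
{"name": "play_rows", "arguments": {
  "grip": [-1, -1, -1, -1],
  "dp": [
    [0.18, -0.18, 0],
    [0.36, -0.35, 0],
    [0.55, -0.52, 0],
    [0.73, -0.7, 0]
  ],
  "spin": [0, 0, 0, 0]
}}

```text
time: 12.12
tool_pos: [0.4917, -0.2177, 0.1148]
tcp_rot: [180.0, -0.1, 159.9]
wrist_force: [0.1, -0.3, 0.9]
opening: 1.004
grasp_force: 0.0
```

Request:
{"name": "play_rows", "arguments": {
  "grip": [-1, -1, -1, -1, -1, -1],
  "dp": [
    [0.18, -0.18, 0],
    [0.36, -0.35, 0],
    [0.55, -0.52, 0],
    [0.73, -0.7, 0],
    [0.73, -0.7, 0],
    [0.73, -0.7, 0]
  ],
  "spin": [0, 0, 0, 0, 0, 0]
}}

```text
time: 12.88
tool_pos: [0.401, -0.2586, 0.1154]
tcp_rot: [180.0, 0.0, 159.9]
wrist_force: [0.4, 0.4, 0.7]
opening: 0.999
grasp_force: 0.0
```

```bash
python3 -c "
from h import *
im,C,o=look('register',.017,'w5.png');to(.405,-.258,.01)"
```

```text
t 12.9 tcp [ 0.401  -0.2586  0.1154] [180.    0.  159.9] open 1.0 F [0.4 0.4 0.7] 0.0
 trace 0.61 rect [ 406.7 -254.8] [63.6 69.7] 88.5 mean [ 406.2 -254. ]
to (0.405, -0.258, 0.01, None) dp [-0.032  0.016  1.053] spin 0
```

View pics/w5.png

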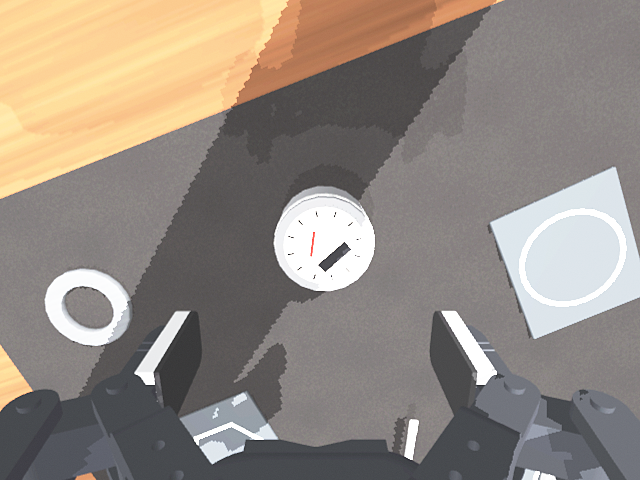

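The dial is at (325,241), about 6 mm to the +y side of the tool. I correct that, go down and grip.

Request:
{"name": "play_rows", "arguments": {
  "grip": [-1, -1, -1, -1],
  "dp": [
    [0, 0.06, 0.25],
    [0, 0.06, 0.5],
    [0, 0.06, 0.72],
    [0, 0.06, 0.9]
  ],
  "spin": [0, 0, 0, 0]
}}

```text
time: 13.52
tool_pos: [0.4033, -0.2524, 0.0244]
tcp_rot: [180.0, -0.0, 160.0]
wrist_force: [0.6, 0.1, -0.2]
opening: 0.997
grasp_force: 0.0
```

Request:
{"name": "play_rows", "arguments": {
  "grip": [-1, -1, -1, 1, 1, 1, 1, 1],
  "dp": [
    [0, 0, 0.12],
    [0, 0, 0.2],
    [0, 0, 0.22],
    [0, 0, 0.22],
    [0, 0, 0.22],
    [0, 0, 0.22],
    [0, 0, 0.22],
    [0, 0, 0.22]
  ],
  "spin": [0, 0, 0, 0, 0, 0, 0, 0]
}}

```text
time: 14.52
tool_pos: [0.403, -0.2531, 0.0043]
tcp_rot: [-180.0, 0.1, 159.9]
wrist_force: [-1.4, 0.7, 5.7]
opening: 0.683
grasp_force: 63.6
```

Request:
{"name": "play_rows", "arguments": {
  "grip": [1, 1, 1, 1, 1, 1],
  "dp": [
    [0, 0, -0.15],
    [0, 0, -0.35],
    [0, 0, -0.6],
    [0, 0, -0.8],
    [0, 0, -1],
    [0, 0, -1]
  ],
  "spin": [0, 0, 0, 0, 0, 0]
}}

```text
time: 15.28
tool_pos: [0.4036, -0.2535, 0.1047]
tcp_rot: [-179.9, 0.2, 159.9]
wrist_force: [0.9, -0.1, -2.2]
opening: 0.682
grasp_force: 65.4
```

```bash
python3 -c "
from h import *
im,C,o=look('pad_register',.003,'w6.png');to(.479,-.102,.16)"
```

```text
t 15.3 tcp [ 0.4036 -0.2535  0.1047] [-179.9    0.2  159.9] open 0.68 F [ 0.9 -0.1 -2.2] 65.4
pad_register mark [569. 262.] 0.67 [ 0.4803 -0.1031]
 trace 0.94 rect [ 482.2 -101.2] [100.9  84.9] 6.4 mean [ 478.7 -101.5]
to (0.479, -0.102, 0.16, None) dp [-0.206  1.676 -0.574] spin 0
```

View pics/w6.png

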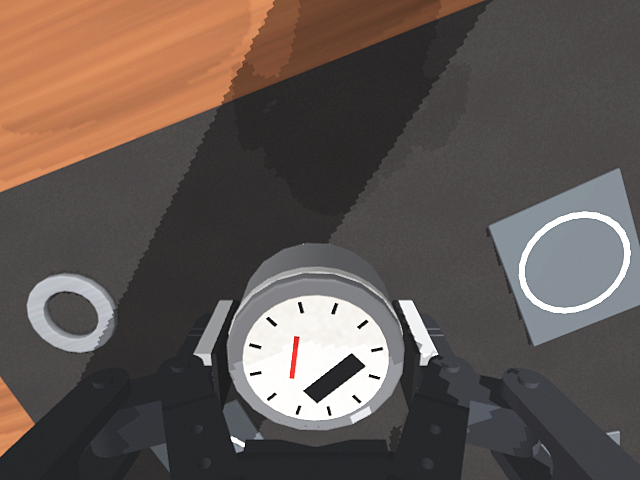

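The register is held, dial centre (316,360), and its pad is at (572,262). The estimates agree on about (0.480, -0.102), so I carry it straight over, lower it and release.

Request:
{"name": "play_rows", "arguments": {
  "grip": [1, 1, 1, 1],
  "dp": [
    [-0.03, 0.2, 0],
    [-0.05, 0.42, 0],
    [-0.08, 0.63, 0],
    [-0.1, 0.84, 0]
  ],
  "spin": [0, 0, 0, 0]
}}

```text
time: 15.92
tool_pos: [0.4404, -0.1763, 0.1021]
tcp_rot: [180.0, -0.1, 159.9]
wrist_force: [0.2, -0.2, -3.1]
opening: 0.682
grasp_force: 65.3
```

Request:
{"name": "play_rows", "arguments": {
  "grip": [1, 1, 1, 1, 1],
  "dp": [
    [-0.03, 0.2, 0],
    [-0.05, 0.42, 0],
    [-0.08, 0.63, 0],
    [-0.1, 0.84, 0],
    [-0.1, 0.84, 0]
  ],
  "spin": [0, 0, 0, 0, 0]
}}

```text
time: 16.55
tool_pos: [0.4788, -0.1007, 0.1021]
tcp_rot: [180.0, -0.1, 160.0]
wrist_force: [0.6, -1.0, -3.2]
opening: 0.682
grasp_force: 65.4
```

Request:
{"name": "play_rows", "arguments": {
  "grip": [1, 1, 1, 1, 1, 1, 1, 1, -1, -1, -1, -1],
  "dp": [
    [0, 0, 0.2],
    [0, 0, 0.4],
    [0, 0, 0.6],
    [0, 0, 0.75],
    [0, 0, 0.87],
    [0, 0, 0.93],
    [0, 0, 0.96],
    [0, 0, 0.96],
    [0, 0, 0.97],
    [0, 0, 0.97],
    [0, 0, 0.97],
    [0, 0, 0.97]
  ],
  "spin": [0, 0, 0, 0, 0, 0, 0, 0, 0, 0, 0, 0]
}}

```text
time: 18.05
tool_pos: [0.4793, -0.1019, 0.0065]
tcp_rot: [180.0, 0.0, 159.9]
wrist_force: [0.3, -0.1, 0.6]
opening: 0.998
grasp_force: 0.0
```

Request:
{"name": "play_rows", "arguments": {
  "grip": [-1, -1, -1, -1],
  "dp": [
    [0, 0, -0.2],
    [0, 0, -0.45],
    [0, 0, -0.7],
    [0, 0, -1]
  ],
  "spin": [0, 0, 0, 0]
}}

```text
time: 18.55
tool_pos: [0.4787, -0.1017, 0.1068]
tcp_rot: [-180.0, -0.1, 159.9]
wrist_force: [-0.3, 0.0, 0.4]
opening: 1.0
grasp_force: 0.0
```

```bash
python3 -c "
from h import *
im,C,o=look('register',.02,'w7.png');look('pad_register',.003);to(.672,.123,.12)"
```

```text
t 18.6 tcp [ 0.4787 -0.1017  0.1068] [-1.800e+02 -1.000e-01  1.599e+02] open 1.0 F [-0.3  0.   0.4] 0.0
register mark [313. 238.] 0.67 [ 0.4828 -0.1044]
 trace 0.73 rect [ 483.8 -104. ] [70.3 64.1] 0.4 mean [ 483.1 -102.5]
t 18.7 tcp [ 0.4805 -0.1022  0.1077] [180.    0.2 159.9] open 1.0 F [-0.1  0.2  0.5] 0.0
 trace 0.93 rect [ 482.3 -101.1] [100.5  84.2] 6.3 mean [471.1 -96.3]
to (0.672, 0.123, 0.12, None) dp [-1.047  2.775 -0.146] spin 0
```

View pics/w7.png

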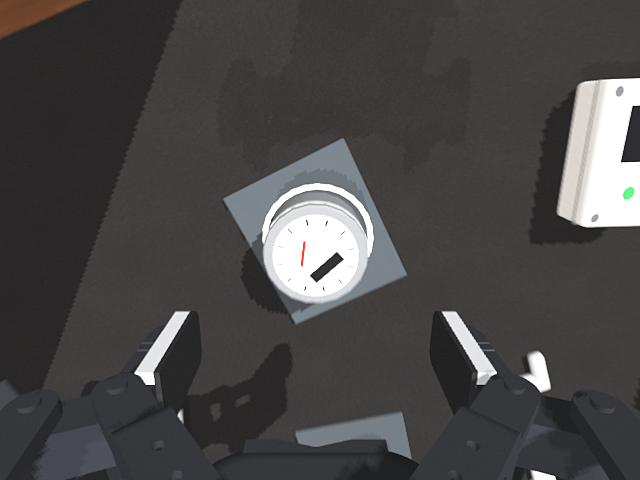

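The register sits inside its ring. On to the nut.

Request:
{"name": "play_rows", "arguments": {
  "grip": [-1, -1, -1, -1],
  "dp": [
    [-0.09, 0.23, 0],
    [-0.18, 0.46, 0],
    [-0.26, 0.69, 0],
    [-0.35, 0.92, 0]
  ],
  "spin": [0, 0, 0, 0]
}}

```text
time: 19.35
tool_pos: [0.543, -0.0268, 0.1046]
tcp_rot: [-180.0, -0.2, 159.9]
wrist_force: [-0.6, -0.1, 0.0]
opening: 0.997
grasp_force: 0.0
```

Request:
{"name": "play_rows", "arguments": {
  "grip": [-1, -1, -1, -1],
  "dp": [
    [-0.09, 0.23, 0],
    [-0.18, 0.46, 0],
    [-0.26, 0.69, 0],
    [-0.35, 0.92, 0]
  ],
  "spin": [0, 0, 0, 0]
}}

```text
time: 19.85
tool_pos: [0.609, 0.0481, 0.1061]
tcp_rot: [-180.0, -0.0, 159.9]
wrist_force: [-0.6, 0.3, 0.2]
opening: 1.0
grasp_force: 0.0
```

Request:
{"name": "play_rows", "arguments": {
  "grip": [-1, -1, -1, -1, -1, -1],
  "dp": [
    [-0.09, 0.23, 0],
    [-0.18, 0.46, 0],
    [-0.26, 0.69, 0],
    [-0.35, 0.92, 0],
    [-0.35, 0.92, 0],
    [-0.35, 0.92, 0]
  ],
  "spin": [0, 0, 0, 0, 0, 0]
}}

```text
time: 20.6
tool_pos: [0.672, 0.1212, 0.1059]
tcp_rot: [-179.9, -0.1, 159.9]
wrist_force: [0.0, -0.0, -0.7]
opening: 0.999
grasp_force: 0.0
```

```bash
python3 -c "
from h import *
im,C,o=look('nut',.018,'w8.png');to(.672,.123,.01,168.8)
r=imaging.trace('wrist','nut')[0]['pixels'].astype(np.uint8)
hull=cv2.convexHull(max(cv2.findContours(r,0,2)[0],key=len));h=cv2.approxPolyDP(hull,6,True)[:,0]
print(h.tolist());q=np.array([ray(C,x,.026) for x in h])*1000
d=np.roll(q,-1,0)-q;print(q.round(0).tolist(),np.linalg.norm(d,axis=1).round(),((np.degrees(np.arctan2(d[:,1],d[:,0]))+90)%60).round(1))"
```

```text
t 20.6 tcp [0.672  0.1212 0.1059] [-1.799e+02 -1.000e-01  1.599e+02] open 1.0 F [ 0.  -0.  -0.7] 0.0
nut mark [320. 229.] 0.72 [0.6715 0.1248]
 trace 0.6 rect [673.2 124. ] [50.2 62. ] 73.2 mean [673.  124.2]
to (0.672, 0.123, 0.01, 168.8) dp [0.008 0.023 0.963] spin -0.05
[[316, 191], [353, 208], [360, 221], [360, 264], [322, 287], [281, 268], [282, 213]]
[[642.0, 133.0], [658.0, 150.0], [667.0, 151.0], [693.0, 143.0], [699.0, 116.0], [679.0, 97.0], [647.0, 110.0]] [23.  9. 27. 27. 28. 34. 23.] [14.9 38.8 11.9 13.6 13.   7.4 13.2]
```

View pics/w8.png

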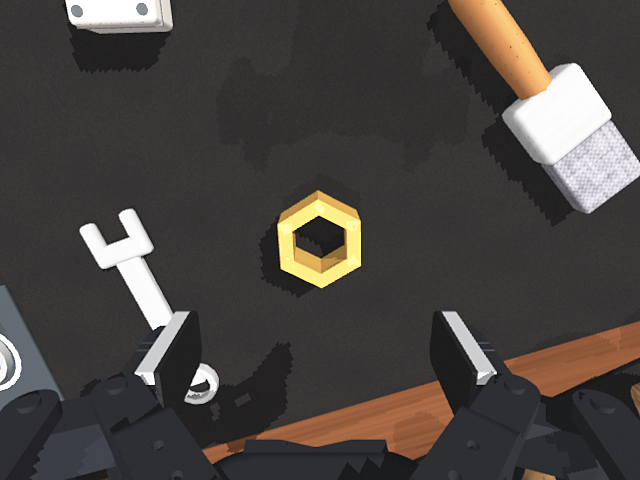

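The nut's top is centred at (320,248), with flats nearly square to the fingers (3° off) and the wrench clear. I turn slightly, grip and lift.

Request:
{"name": "play_rows", "arguments": {
  "grip": [-1, -1, -1, -1],
  "dp": [
    [0, 0.03, 0.22],
    [0, 0.03, 0.45],
    [0, 0.03, 0.66],
    [0, 0.03, 0.85]
  ],
  "spin": [-0.01, -0.017, -0.017, -0.017]
}}

```text
time: 21.3
tool_pos: [0.6734, 0.1235, 0.0207]
tcp_rot: [-180.0, -0.0, 162.9]
wrist_force: [-0.5, -0.1, 0.8]
opening: 1.002
grasp_force: 0.0
```

Request:
{"name": "play_rows", "arguments": {
  "grip": [-1, -1, -1, 1, 1, 1, 1, 1, 1],
  "dp": [
    [0, 0, 0.1],
    [0, 0, 0.17],
    [0, 0, 0.18],
    [0, 0, 0.18],
    [0, 0, 0.18],
    [0, 0, 0.18],
    [0, 0, 0.18],
    [0, 0, 0.18],
    [0, 0, 0.18]
  ],
  "spin": [0, 0, 0, 0, 0, 0, 0, 0, 0]
}}

```text
time: 22.42
tool_pos: [0.6745, 0.1242, 0.0043]
tcp_rot: [180.0, 0.1, 163.0]
wrist_force: [-0.9, -0.4, 6.2]
opening: 0.548
grasp_force: 64.0
```

Request:
{"name": "play_rows", "arguments": {
  "grip": [1, 1, 1, 1, 1, 1],
  "dp": [
    [0, 0, -0.15],
    [0, 0, -0.35],
    [0, 0, -0.6],
    [0, 0, -0.8],
    [0, 0, -1],
    [0, 0, -1]
  ],
  "spin": [0, 0, 0, 0, 0, 0]
}}

```text
time: 23.18
tool_pos: [0.6748, 0.1242, 0.1053]
tcp_rot: [179.9, 0.2, 163.0]
wrist_force: [0.9, 0.5, -2.3]
opening: 0.545
grasp_force: 63.2
```

```bash
python3 -c "
from h import *
im,C,o=look('nut',.125,'w9.png');to(.558,-.3905,.16)"
```

```text
t 23.2 tcp [0.6748 0.1242 0.1053] [179.9   0.2 163. ] open 0.55 F [ 0.9  0.5 -2.3] 63.2
nut mark [313. 303.] 0.92 [0.7247 0.1078]
 trace 0.62 rect [670.6 125.7] [49.  65.2] 71.2 mean [669.9 126.1]
to (0.558, -0.3905, 0.16, None) dp [-0.411 -5.254 -0.577] spin 0
```

View pics/w9.png

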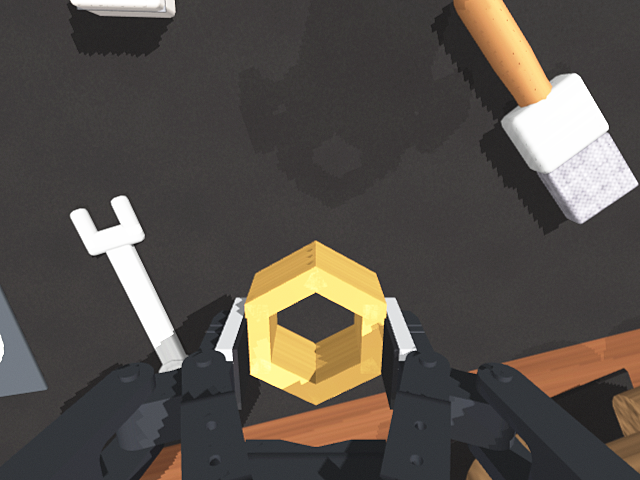

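The nut is gripped on its flats, centred near (315,335). I carry it to the hexagon pad.

Request:
{"name": "play_rows", "arguments": {
  "grip": [1, 1, 1, 1],
  "dp": [
    [-0.02, -0.2, -0.02],
    [-0.03, -0.43, -0.04],
    [-0.05, -0.66, -0.06],
    [-0.07, -0.88, -0.08]
  ],
  "spin": [0, 0, 0, 0]
}}

```text
time: 23.82
tool_pos: [0.654, 0.0356, 0.1114]
tcp_rot: [-180.0, -0.0, 162.9]
wrist_force: [0.9, -0.5, -2.0]
opening: 0.551
grasp_force: 63.1
```

Request:
{"name": "play_rows", "arguments": {
  "grip": [1, 1, 1, 1],
  "dp": [
    [-0.02, -0.22, -0.02],
    [-0.03, -0.44, -0.04],
    [-0.05, -0.66, -0.06],
    [-0.07, -0.88, -0.08]
  ],
  "spin": [0, 0, 0, 0]
}}

```text
time: 24.32
tool_pos: [0.6352, -0.0497, 0.1195]
tcp_rot: [-180.0, 0.0, 163.0]
wrist_force: [0.3, -0.2, -1.8]
opening: 0.544
grasp_force: 63.1
```

Request:
{"name": "play_rows", "arguments": {
  "grip": [1, 1, 1, 1],
  "dp": [
    [-0.02, -0.22, -0.02],
    [-0.03, -0.44, -0.04],
    [-0.05, -0.66, -0.06],
    [-0.07, -0.88, -0.08]
  ],
  "spin": [0, 0, 0, 0]
}}

```text
time: 24.82
tool_pos: [0.6161, -0.1359, 0.1275]
tcp_rot: [180.0, 0.0, 163.0]
wrist_force: [0.6, 0.0, -2.5]
opening: 0.547
grasp_force: 63.1
```

Request:
{"name": "play_rows", "arguments": {
  "grip": [1, 1, 1, 1],
  "dp": [
    [-0.02, -0.22, -0.02],
    [-0.03, -0.44, -0.04],
    [-0.05, -0.66, -0.06],
    [-0.07, -0.88, -0.08]
  ],
  "spin": [0, 0, 0, 0]
}}

```text
time: 25.32
tool_pos: [0.597, -0.2221, 0.1354]
tcp_rot: [180.0, -0.0, 163.0]
wrist_force: [0.3, -0.4, -2.3]
opening: 0.547
grasp_force: 63.1
```

Request:
{"name": "play_rows", "arguments": {
  "grip": [1, 1, 1, 1],
  "dp": [
    [-0.02, -0.22, -0.02],
    [-0.03, -0.44, -0.04],
    [-0.05, -0.66, -0.06],
    [-0.07, -0.88, -0.08]
  ],
  "spin": [0, 0, 0, 0]
}}

```text
time: 25.82
tool_pos: [0.5779, -0.3083, 0.1434]
tcp_rot: [180.0, 0.0, 163.0]
wrist_force: [-0.4, 0.9, -2.3]
opening: 0.55
grasp_force: 63.1
```

Request:
{"name": "play_rows", "arguments": {
  "grip": [1, 1, 1, 1, 1, 1],
  "dp": [
    [-0.02, -0.22, -0.02],
    [-0.04, -0.44, -0.04],
    [-0.06, -0.66, -0.06],
    [-0.08, -0.86, -0.08],
    [-0.08, -0.86, -0.08],
    [-0.08, -0.86, -0.08]
  ],
  "spin": [0, 0, 0, 0, 0, 0]
}}

```text
time: 26.58
tool_pos: [0.5605, -0.391, 0.1511]
tcp_rot: [179.9, -0.0, 162.9]
wrist_force: [0.0, 0.5, -2.6]
opening: 0.549
grasp_force: 63.2
```

```bash
python3 -c "
from h import *
im,C,o=look('pad_nut',.003,'w10.png');to(.561,-.3915,.0078)"
```

```text
t 26.6 tcp [ 0.5605 -0.391   0.1511] [179.9  -0.  162.9] open 0.55 F [ 0.   0.5 -2.6] 63.2
pad_nut mark [315. 217.] 0.81 [ 0.5626 -0.3914]
 trace 0.91 rect [ 560.3 -390.2] [101.1  84.9] 5.6 mean [ 551.2 -387.3]
to (0.561, -0.3915, 0.0078, None) dp [-0.005 -0.009  1.434] spin 0
```

View pics/w10.png

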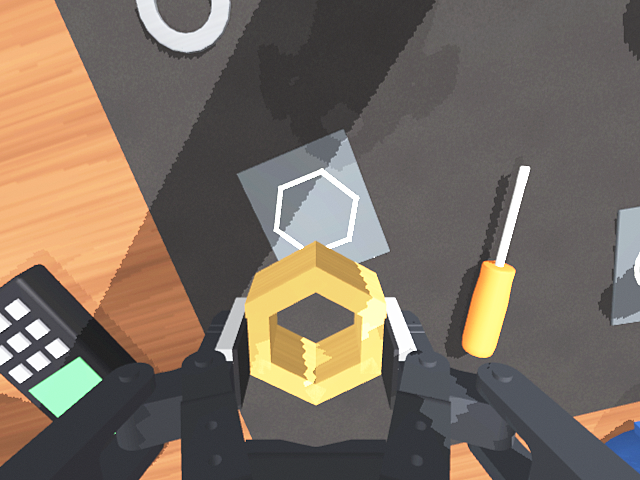

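The hexagon is at (317,212). I shift 3 mm, lower, release and rise.

Request:
{"name": "play_rows", "arguments": {
  "grip": [1, 1, 1, 1],
  "dp": [
    [-0.03, 0, 0.25],
    [-0.03, 0, 0.5],
    [-0.03, 0, 0.75],
    [-0.03, 0, 0.95]
  ],
  "spin": [0, 0, 0, 0]
}}

```text
time: 27.22
tool_pos: [0.5635, -0.3912, 0.0553]
tcp_rot: [180.0, -0.1, 163.0]
wrist_force: [-0.3, 0.3, -2.5]
opening: 0.547
grasp_force: 63.2
```

Request:
{"name": "play_rows", "arguments": {
  "grip": [1, 1, 1, 1, 1, 1, -1, -1, -1, -1],
  "dp": [
    [0, 0, 0.15],
    [0, 0, 0.28],
    [0, 0, 0.38],
    [0, 0, 0.44],
    [0, 0, 0.48],
    [0, 0, 0.48],
    [0, 0, 0.48],
    [0, 0, 0.48],
    [0, 0, 0.48],
    [0, 0, 0.48]
  ],
  "spin": [0, 0, 0, 0, 0, 0, 0, 0, 0, 0]
}}

```text
time: 28.48
tool_pos: [0.5637, -0.3924, 0.0086]
tcp_rot: [-180.0, 0.0, 163.0]
wrist_force: [-0.2, -0.3, 0.9]
opening: 1.003
grasp_force: 0.0
```

Request:
{"name": "play_rows", "arguments": {
  "grip": [-1, -1, -1, -1],
  "dp": [
    [0, 0, -0.2],
    [0, 0, -0.45],
    [0, 0, -0.7],
    [0, 0, -1]
  ],
  "spin": [0, 0, 0, 0]
}}

```text
time: 28.98
tool_pos: [0.5635, -0.3923, 0.1104]
tcp_rot: [-180.0, 0.0, 163.0]
wrist_force: [-0.3, -0.0, -0.3]
opening: 1.0
grasp_force: 0.0
```

```bash
python3 -c "
from h import *
im,C,o=look('nut',.018,'w11.png');look('pad_nut',.003);to(.489,.078,.12,162)"
```

```text
t 29.0 tcp [ 0.5635 -0.3923  0.1104] [-180.    0.  163.] open 1.0 F [-0.3 -0.  -0.3] 0.0
nut mark [311. 228.] 0.66 [ 0.5619 -0.3946]
 trace 0.74 rect [ 563.6 -391.9] [50.5 62.8] 72.7 mean [ 563.7 -391.8]
t 29.1 tcp [ 0.5652 -0.3936  0.1119] [-179.9    0.3  163. ] open 1.0 F [-0.9 -0.4 -0.3] 0.0
pad_nut mark [320. 217.] 0.88 [ 0.5584 -0.3881]
 trace 0.64 rect [ 560.2 -390.2] [101.1  84.8] 5.3 mean [ 553.7 -388.4]
to (0.489, 0.078, 0.12, 162) dp [ 2.084  4.276 -0.122] spin 0.005
```

View pics/w11.png

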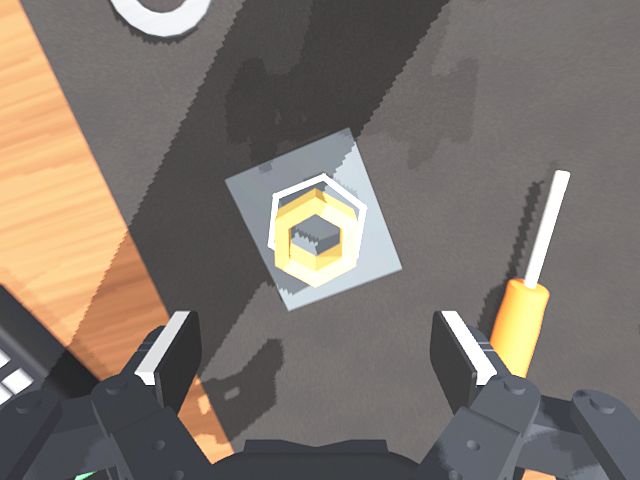

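The nut is on its hexagon, within about 4 mm. Last is the module.

Request:
{"name": "play_rows", "arguments": {
  "grip": [-1, -1, -1, -1],
  "dp": [
    [0.1, 0.2, 0],
    [0.2, 0.42, 0],
    [0.3, 0.64, 0],
    [0.42, 0.86, 0]
  ],
  "spin": [0, 0, 0, 0]
}}

```text
time: 29.78
tool_pos: [0.5482, -0.2958, 0.1079]
tcp_rot: [180.0, -0.0, 163.0]
wrist_force: [0.3, -0.3, 1.1]
opening: 1.002
grasp_force: 0.0
```

Request:
{"name": "play_rows", "arguments": {
  "grip": [-1, -1, -1, -1],
  "dp": [
    [0.1, 0.21, 0],
    [0.2, 0.42, 0],
    [0.3, 0.64, 0],
    [0.42, 0.86, 0]
  ],
  "spin": [0, 0, 0, 0]
}}

```text
time: 30.28
tool_pos: [0.5336, -0.2017, 0.1084]
tcp_rot: [180.0, 0.0, 163.0]
wrist_force: [0.3, -0.0, 0.2]
opening: 0.999
grasp_force: 0.0
```

Request:
{"name": "play_rows", "arguments": {
  "grip": [-1, -1, -1, -1],
  "dp": [
    [0.1, 0.21, 0],
    [0.2, 0.42, 0],
    [0.3, 0.64, 0],
    [0.42, 0.86, 0]
  ],
  "spin": [0, 0, 0, 0]
}}

```text
time: 30.78
tool_pos: [0.5187, -0.1073, 0.1084]
tcp_rot: [180.0, 0.0, 163.0]
wrist_force: [0.0, 0.0, 0.1]
opening: 1.003
grasp_force: 0.0
```

Request:
{"name": "play_rows", "arguments": {
  "grip": [-1, -1, -1, -1],
  "dp": [
    [0.1, 0.21, 0],
    [0.2, 0.42, 0],
    [0.3, 0.64, 0],
    [0.42, 0.86, 0]
  ],
  "spin": [0, 0, 0, 0]
}}

```text
time: 31.28
tool_pos: [0.5036, -0.0129, 0.1084]
tcp_rot: [180.0, 0.0, 163.0]
wrist_force: [0.3, -0.1, -0.4]
opening: 1.0
grasp_force: 0.0
```

Request:
{"name": "play_rows", "arguments": {
  "grip": [-1, -1, -1, -1, -1, -1],
  "dp": [
    [0.1, 0.21, 0],
    [0.2, 0.42, 0],
    [0.3, 0.64, 0],
    [0.4, 0.85, 0],
    [0.4, 0.85, 0],
    [0.4, 0.85, 0]
  ],
  "spin": [0, 0, 0, 0, 0.005, 0.005]
}}

```text
time: 32.02
tool_pos: [0.4903, 0.0788, 0.1084]
tcp_rot: [-180.0, 0.0, 162.1]
wrist_force: [-0.9, 0.1, 0.1]
opening: 0.999
grasp_force: 0.0
```

```bash
python3 -c "
from h import *
im,C,o=look('module',.024,'w12.png');to(.489,.078,.003,162)"
```

```text
t 32.0 tcp [0.4903 0.0788 0.1084] [-180.     0.   162.1] open 1.0 F [-0.9  0.1  0.1] 0.0
module mark [314. 228.] 0.66 [0.4889 0.0787]
 trace 0.91 rect [488.9  80.3] [44.3 84.2] 71.4 mean [486.9  80.9]
to (0.489, 0.078, 0.003, 162) dp [ 0.014 -0.007  1.053] spin 0.0
```

View pics/w12.png

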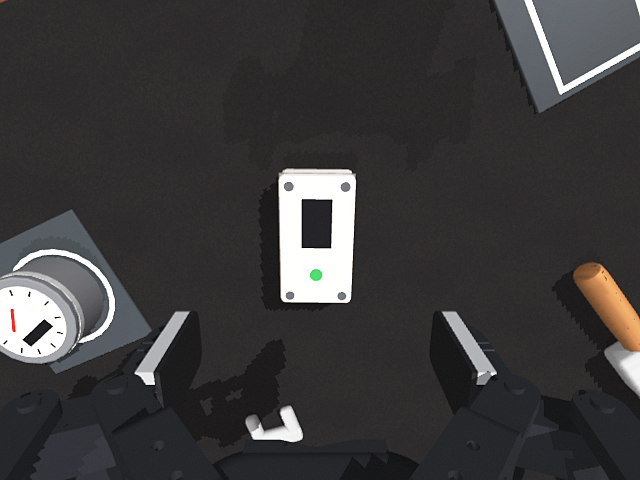

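The module stands square between the fingers, centred near (316,238). I grip it and lift.

Request:
{"name": "play_rows", "arguments": {
  "grip": [-1, -1, -1, -1],
  "dp": [
    [0.02, 0, 0.22],
    [0.02, 0, 0.45],
    [0.02, 0, 0.66],
    [0.02, 0, 0.85]
  ],
  "spin": [0, 0, 0, 0]
}}

```text
time: 32.67
tool_pos: [0.4887, 0.0786, 0.0226]
tcp_rot: [-180.0, 0.0, 162.0]
wrist_force: [-0.5, -0.2, -0.0]
opening: 1.001
grasp_force: 0.0
```

Request:
{"name": "play_rows", "arguments": {
  "grip": [-1, -1, -1, 1, 1, 1, 1, 1, 1],
  "dp": [
    [0, 0, 0.1],
    [0, 0, 0.18],
    [0, 0, 0.2],
    [0, 0, 0.2],
    [0, 0, 0.2],
    [0, 0, 0.2],
    [0, 0, 0.2],
    [0, 0, 0.2],
    [0, 0, 0.2]
  ],
  "spin": [0, 0, 0, 0, 0, 0, 0, 0, 0]
}}

```text
time: 33.8
tool_pos: [0.489, 0.0795, 0.0041]
tcp_rot: [180.0, 0.1, 162.1]
wrist_force: [-1.1, -0.6, 6.0]
opening: 0.502
grasp_force: 62.0
```

Request:
{"name": "play_rows", "arguments": {
  "grip": [1, 1, 1, 1, 1, 1],
  "dp": [
    [0, 0, -0.15],
    [0, 0, -0.35],
    [0, 0, -0.6],
    [0, 0, -0.8],
    [0, 0, -1],
    [0, 0, -1]
  ],
  "spin": [0, 0, 0, 0, 0, 0]
}}

```text
time: 34.55
tool_pos: [0.4895, 0.0795, 0.1044]
tcp_rot: [179.9, 0.2, 162.1]
wrist_force: [0.4, -0.6, -3.0]
opening: 0.504
grasp_force: 61.3
```

```bash
python3 -c "
from h import *
im,C,o=look('pad_module',.003);to(.4014,.257,.16,192.5)"
```

```text
t 34.5 tcp [0.4895 0.0795 0.1044] [179.9   0.2 162.1] open 0.5 F [ 0.4 -0.6 -3. ] 61.3
 trace 0.74 rect [420.4 252.4] [69.5 67.7] 12.7 mean [428.4 248.7]
to (0.4014, 0.257, 0.16, 192.5) dp [ 1.368  1.425 -0.575] spin -0.169
```

Request:
{"name": "play_rows", "arguments": {
  "grip": [1, 1, 1, 1],
  "dp": [
    [0.16, 0.17, -0.1],
    [0.34, 0.35, -0.2],
    [0.51, 0.53, -0.28],
    [0.68, 0.71, -0.33]
  ],
  "spin": [0, 0, 0, 0]
}}

```text
time: 35.2
tool_pos: [0.4446, 0.1683, 0.1354]
tcp_rot: [-179.9, -0.1, 162.0]
wrist_force: [0.3, -0.1, -0.5]
opening: 0.5
grasp_force: 61.3
```

Request:
{"name": "play_rows", "arguments": {
  "grip": [1, 1, 1, 1, 1, 1, 1],
  "dp": [
    [0.16, 0.17, -0.1],
    [0.34, 0.35, -0.2],
    [0.51, 0.53, -0.28],
    [0.68, 0.71, -0.3],
    [0.68, 0.71, -0.3],
    [0.68, 0.71, -0.3],
    [0.68, 0.71, -0.3]
  ],
  "spin": [-0.03, -0.07, -0.11, -0.14, -0.169, -0.169, -0.169]
}}

```text
time: 36.08
tool_pos: [0.4024, 0.256, 0.1655]
tcp_rot: [-180.0, -0.1, -167.6]
wrist_force: [0.1, 0.2, -1.3]
opening: 0.509
grasp_force: 61.5
```

```bash
python3 -c "
from h import *
im,C,o=look('pad_module',.003,'w13.png');to(.4014,.257,.0075,192.5)"
```

```text
t 36.1 tcp [0.4024 0.256  0.1655] [-1.800e+02 -1.000e-01 -1.676e+02] open 0.51 F [ 0.1  0.2 -1.3] 61.5
pad_module mark [317. 209.] 0.74 [0.4014 0.2572]
 trace 0.68 rect [381.7 253.4] [55.2 84.6] 12.3 mean [380.7 253. ]
to (0.4014, 0.257, 0.0075, 192.5) dp [0.012 0.013 1.585] spin -0.001
```

View pics/w13.png

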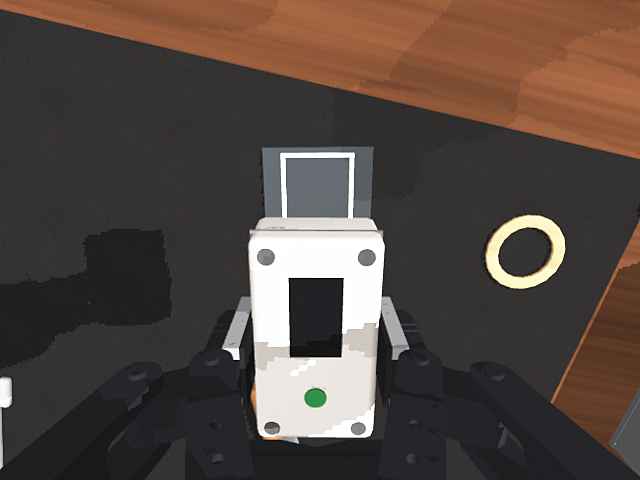

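The module is parallel to the outline, whose far edge lies at row 155, columns 281–354. The outline is centred under the tool to within 1 mm. I lower, release and rise.

Request:
{"name": "play_rows", "arguments": {
  "grip": [1, 1, 1, 1, 1],
  "dp": [
    [0.01, 0.01, 0.2],
    [0.01, 0.01, 0.4],
    [0.01, 0.01, 0.6],
    [0.01, 0.01, 0.8],
    [0.01, 0.01, 1]
  ],
  "spin": [0, 0, 0, 0, 0]
}}

```text
time: 36.85
tool_pos: [0.402, 0.257, 0.0658]
tcp_rot: [180.0, 0.0, -167.6]
wrist_force: [1.2, -0.8, -2.2]
opening: 0.503
grasp_force: 61.5
```

Request:
{"name": "play_rows", "arguments": {
  "grip": [1, 1, 1, 1, 1, 1, -1, -1, -1, -1],
  "dp": [
    [0, 0, 0.2],
    [0, 0, 0.36],
    [0, 0, 0.47],
    [0, 0, 0.54],
    [0, 0, 0.575],
    [0, 0, 0.575],
    [0, 0, 0.575],
    [0, 0, 0.575],
    [0, 0, 0.575],
    [0, 0, 0.575]
  ],
  "spin": [0, 0, 0, 0, 0, 0, 0, 0, 0, 0]
}}

```text
time: 38.1
tool_pos: [0.4018, 0.2572, 0.009]
tcp_rot: [180.0, 0.0, -167.5]
wrist_force: [-0.3, -0.8, -0.4]
opening: 0.998
grasp_force: 0.0
```

Request:
{"name": "play_rows", "arguments": {
  "grip": [-1, -1, -1, -1, -1, -1],
  "dp": [
    [0, 0, -0.2],
    [0, 0, -0.45],
    [0, 0, -0.7],
    [0, 0, -1],
    [0, 0, -1],
    [0, 0, -1]
  ],
  "spin": [0, 0, 0, 0, 0, 0]
}}

```text
time: 38.85
tool_pos: [0.4011, 0.2569, 0.1084]
tcp_rot: [-180.0, -0.0, -167.5]
wrist_force: [-0.9, -0.1, -0.2]
opening: 1.003
grasp_force: 0.0
```

```bash
python3 -c "
from h import *
look('module',.027);w=imaging.grab_frame('wrist');s=imaging.grab_frame('side')
im=np.hstack([cv2.resize(w,(400,300)),cv2.resize(s,(400,300))]);t=cv2.resize(imaging.grab_frame('top')[130:350,60:560],(660,290));t=np.pad(t,((5,5),(70,70),(0,0)))
save(np.vstack([im,t]),'end.png')"
```

```text
t 38.9 tcp [0.4011 0.2569 0.1084] [-180.    -0.  -167.5] open 1.0 F [-0.9 -0.1 -0.2] 0.0
module mark [317. 233.] 0.83 [0.403  0.2583]
 trace 0.74 rect [401.8 257.3] [85.5 45. ] 11.3 mean [399.5 256.7]
```

View pics/end.png

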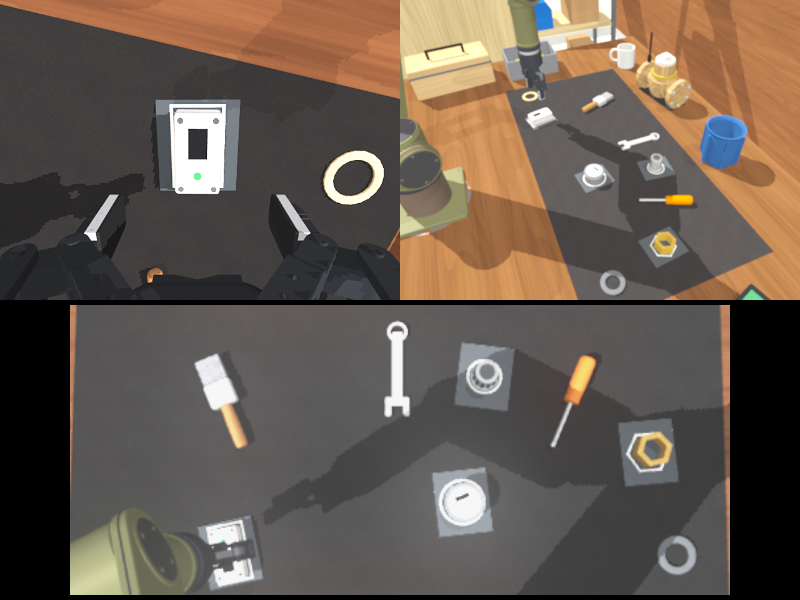

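All four parts look right in all three views. The nut appears shifted in the top view, so I check it by number before handing in.

```bash
python3 -c "
from h import *
for n in ['top','side']:
    imaging.grab_frame(n);C=cam(n)
    for p in ['nut','strainer','register']:
        for q in [p,'pad_'+p]:
            for r in imaging.mark_of(n,q)[:1]: print(n,q,'mark',round(r['p'],2),ray(C,r['at'],.003).round(4))
        for r in imaging.trace(n,p)[:1]:
            h=cv2.convexHull(np.array([ray(C,x,.003+H[p]/2) for x in np.argwhere(r['pixels'])[:,::-1]],np.float32)*1000);print(n,p,'hull',np.round(cv2.minAreaRect(h)[0],1))
"
```

```text
top nut mark 0.62 [ 0.5566 -0.3938]
top pad_nut mark 0.68 [ 0.5518 -0.3882]
top nut hull [401.1 255.9]
top strainer mark 0.63 [ 0.676  -0.1338]
top pad_strainer mark 0.7 [ 0.6735 -0.1338]
top register mark 0.7 [ 0.4758 -0.1072]
top pad_register mark 0.68 [ 0.4817 -0.0999]
top register hull [ 479.8 -105.5]
side nut mark 0.62 [ 0.5603 -0.3953]
side pad_nut mark 0.82 [ 0.5598 -0.3899]
side nut hull [ 475.5 -116.6]
side strainer mark 0.75 [ 0.6844 -0.1315]
side pad_strainer mark 0.68 [0.4042 0.2553]
side strainer hull [ 674.  -137.3]
side register mark 0.57 [ 0.4867 -0.1119]
side pad_register mark 0.8 [ 0.4783 -0.1042]
side register hull [ 478.6 -102.1]
```

```bash
python3 -c "
from h import *
print(arm.finish_job())"
```

```text
the job is handed in; nothing more can be done
None
```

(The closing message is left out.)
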